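# Seat the rotor and start its hand nut

## Robot

A 6-joint arm with a two-finger parallel gripper is mounted at the origin on a cart in front of the work surface, level with it; the furniture and walls round the work are solid. World frame = base frame: x ahead of the robot, y to its left, z up, the work surface at z = 0. Lengths are in m, angles in rad, forces in N, time in s.
With the tool pointing down it reaches from about 0.35 to 0.775 m from the base axis. Payload 5.5 kg.
Tool frame: the origin (TCP) lies between the finger pads; the fingertips stand 19 mm ahead of it and the grasp point (between the pads) is the TCP; z points along the fingers, y is the line along which they close (so a half turn about z gives the same grasp; the last joint's range is limited). The gripper opens to 85 mm and grips with 20 to 120 N. Pads are 22 mm wide; open, the fingers measure 114 mm over their backs; the gripper's body (76 mm by 85 mm) begins 54 mm behind the grasp point. The pads swing forward as they close: fully open they stand 13 mm farther back than shut.
Start: joints at [1.137, 0.313, 0.046, 1.304, 0, 1.431], TCP at [0.167, 0.55, 0.25] pointing down, gripper open.
Joint ranges: [-2.76, 2.76], [-0.86, 1.69], [-1.03, 1.26], [-2.2, 2.34], [-1.47, 1.5], [-3.14, 3.14]. Speed limits (rad/s): [2.57, 2.57, 3.14, 3.14, 3.14, 3.14].

## Interface

Orientations are given as a unit quaternion [w, x, y, z].
In Python, from workcell import env gives the robot as it stands.
- The arm moves only by the tool carry_out, never from a script. Its argument "increments" is a list that holds one entry, the list of rows, each a list of 6 numbers: the shift along the tool's x, y, z each as a share of 50 cm, from -1 to 1, then the turn, a rotation vector about the tool's x, y, z each as a share of 2 pi rad, from -1 to 1. In form: [[[x, y, z, ax, ay, az], ...]]. A call has 1 to 5 rows; each row is the pose to reach, as a shift and turn from the pose commanded when the call began, along the tool's axes at that moment, turning the shorter way round; what a row does not reach only later rows make up. A row lasts 1/8 s, in which the tool goes at most 62.5 mm and 10.7 degrees, less where a joint would pass 70% of its speed; a pose out of reach is approached as far as the arm can. A call with a number of a shift or a turn outside -1 to 1 is refused whole. A call with a gripper value outside its range is refused whole. "jaw" is the closure, from 0 (fully open) to 1 (shut), set as the call begins (left out, the last holds). The fingers move at their own pace and stop on an object; "squeeze" is the grip in N (left out, the last holds). Time passes only in rows, so rows that repeat a pose let the fingers close. It gives the time, the measured TCP pose, the force, the opening and the grip force at its end, in the units of the state.
- env.get_state(): the state, without advancing time (a new reading comes with each control period).
- env.read_camera(name): name is "scene" or "top"; returns a dict with "frame" (400x640x3 uint8, blue, green, red), "z_map" (400x640 float32, m along the optical axis (not along the pixel's ray), 0 where there is no reading), "intrinsics" (3x3 intrinsics, pixels), "R" (3x3) and "t" (3): a world point X has camera coordinates R X + t. Camera axes: x right, y down, z forward; pixel columns grow to the right and rows downward; lengths in m; the calibration is good to about 2 mm. A picture is of the moment at which its call begins.
- env.hand_in(): hands the job in; it is judged then, once.
Trained networks look in the newest picture that a camera, given by its name, has taken for a name from the list of things; names that differ only in an ending like _2 or _b are one class to them, and where a whole thing is asked for, a point or a joint stands for the part that bears it (a point fixed in the world has none). Each returns a list of dicts, best first, with "score" (0 to 1); they miss things now and then, are a little off and sometimes report something else, mostly with a low value. They report only what shows in the picture. A call takes as long as a camera call.
- env.find_in(camera, name): "position" ([x, y, z] in m, in world coordinates, good to about 4 mm: the middle of the surface that is visible of it).
The state is a dict: "clock": time; "joint_pos": joint angles; "qvel": joint speeds; "tau": joint torques, N m; "tcp_pos": TCP position; "orientation": TCP orientation; "wrist_force": force on the tool from outside, world axes, zero at the start; "ft_torque": the same for the moment, N m; "finger_gap": finger opening in m; "grip_force": force on a finger pad.
Only numpy, scipy, OpenCV 4.12 (cv2) and the standard library are available. Lean on these libraries where they do the work, as an engineer would, in place of code of your own. Each camera call takes 0.05 s, during which the arm holds its last target. There are 200 camera calls.

## Task

The three-armed rotor and its hand nut have only been set loosely on the drive stand. First turn the rotor until its keyways drop over the drive dogs, then turn the nut backwards (anticlockwise from above) until its thread drops in, and screw it forward (clockwise) until it sits fully home on the rotor. Pushing them round with a fingertip is enough; do not lift either off the stand, and leave the other things on the bench where they are.

Things in the scene. Friction and masses are not known exactly. Their poses are not given: they have to be found in the camera images.
- stand: Fixed drive stand: grey round base 140 mm across, 18 mm high; on it a flange 56 mm across, top 30 mm high, and an upright steel spindle with a coarse right-hand two-start thread, top 116 mm high. Origin under its centre, z up along the spindle.
- seat (a point): Centre of the flange top, 30 mm above the bench, axes as the stand's. Three drive dogs (8 mm wide, 7 mm high, round-topped) stand on the flange round the spindle at 0, 120 and 240 degrees from the x axis. The rotor seats here.
- thread (a point): On the axis at the thread's blunt start, 83 mm above the bench, axes as the stand's. The nut's two pins start on two flat lands here. A nib stops them clockwise. Anticlockwise they fall 9 mm off the lands into the thread when the nut's bar is about 10 degrees anticlockwise past this x axis (either end of the bar); a wall stops the bar at some 55 degrees past it.
- rotor: Loose aluminium three-armed rotor, 0.45 kg. Hub 58 mm across, 28 mm high, 34 mm bore round the spindle. Origin on the axis at the hub's underside: 37 mm above the bench at the start, resting on the dogs; 30 mm when seated. Three keyways 14 mm wide or more lie under the arms; it drops when the arms stand over the dogs, turned either way, and then has some 10 degrees of play.
- arm (a point): On the rotor's first arm, 74 mm from the axis on the rotor's x axis, 18 mm above its origin. The arms are 120 degrees apart, alike, level, 14 mm wide and 16 mm high (10 to 26 mm above the origin), sides free from 29 to 92 mm from the axis; each ends in an empty tube cup 27 mm across, 40 mm high (from the origin up), centred 106 mm from the axis.
- nut: Loose dark steel hand nut, 0.25 kg: sleeve 43 mm across, 37 mm high, flange 52 mm at its foot. Origin on the axis at the flange's underside: 77 mm above the bench at the start, about 68 mm once dropped into the thread, 58 mm home on the seated rotor. It turns easily (a few N at the bar), sinks 20 mm a turn, and needs about half a turn clockwise from the drop to be home.
- bar (a point): On the nut's cross bar, 42 mm from the axis on the nut's x axis, 17 mm above its origin. The level bar, 10 mm thick with 12 mm black ends, sticks out of the sleeve on both sides along x, to 56 mm from the axis. The two thread pins inside lie under the bar.
- bottle: Loose reagent bottle with blue cap, 48 mm across, 105 mm tall; origin under its centre. A bystander.
- timer: Loose pale lab timer, 74 x 64 x 21 mm; origin under its centre. A bystander.
- tape: Loose roll of brown tape lying flat, 92 mm across, 48 mm high; origin under its centre. A bystander.
- reagent: Loose reagent bottle with red cap, 38 mm across, 118 mm tall; origin under its centre. A bystander.

How it is judged:
On the way, in this order (a step that is already met when the one before it is completed fails the run):
1. the rotor has dropped over the drive dogs (z of rotor in the frame of stand below 0.0325 m), for 0.2 s.
2. the nut has been backed off until its thread dropped in (z of nut in the frame of stand below 0.072 m), for 0.1 s.
3. the nut has been screwed home on the rotor (z of nut in the frame of stand below 0.06 m), for 0.2 s.
At the end, for the whole second after the job is handed in: The rotor is down over the dogs, its origin within 2.5 mm of the flange and level within 0.05 rad; the nut is on the thread within 2 mm of home (58 mm), upright within 0.06 rad and on the axis within 4 mm; both are at rest (z of rotor in the frame of stand below 0.0325 m and angle between rotor's own z axis and vertical below 0.05 rad and z of nut in the frame of stand below 0.06 m and horizontal distance between nut and stand below 0.004 m and angle between nut's own z axis and vertical below 0.06 rad and linear speed of each of nut, rotor below 0.02 m/s); the robot touches nothing.
It fails at once if the nut is lifted off the stand (z of nut in the frame of stand above 0.087 m).
It fails at once if the rotor is lifted off the dogs (z of rotor in the frame of stand above 0.047 m).
It fails at once if a bystander is moved by more than 3 cm (distance of any of bottle, timer, tape, reagent from where it was at the start of the episode above 0.03 m).
It also fails if it takes over 61 s, if anything falls off the work surface, if the arm or the gripper's body presses on something with over 40 N, if the wrist force passes 120 N, or if a joint passes its speed limit or range.

## Working session

There is one attempt and no reset: what is moved stays moved. The work goes in short steps, Python scripts to look and compute and a tool call to move; the robot and the scene stay as the last step left them, time stands still between calls to the robot, and variables do not carry over. Pictures are saved under pics/ and viewed, at most 10 in all, crops included, and the job is handed in when it is done.

Besides the shell and the picture viewer there is one more tool, called after "Request:" by a JSON object that holds its "method" and its "body", one argument or row to a line. carry_out: Moves the arm, as the interface text tells. Its arguments: {"type":"object","properties":{"increments":{"type":"array","items":{"type":"array","items":{"type":"array","items":{"type":"number","minimum":-1,"maximum":1}}}},"jaw":{"type":"number"},"squeeze":{"type":"number"}},"required":["increments"]}

```bash
mkdir -p pics; python3 - <<'E'
from workcell import env
import cv2,numpy as np
a=env.read_camera("scene");b=env.read_camera("top")
cv2.imwrite("pics/s0.png",a["frame"]);cv2.imwrite("pics/t0.png",b["frame"])
np.savez("d0.npz",**{k+n:v for n,c in(("s",a),("t",b)) for k,v in c.items()})
for c in("scene","top"):
  for n in("stand","rotor","arm","nut","bar","bottle","timer","tape","reagent"):
    print(c,n,[(np.round(d["position"],3).tolist(),round(d["score"],2)) for d in env.find_in(c,n)[:4]])
s=env.get_state();print(s["clock"],s["tcp_pos"],s["orientation"])
E
```

```text
scene stand [([0.562, -0.26, 0.018], 0.6)]
scene rotor [([0.581, -0.234, 0.06], 0.92)]
scene arm []
scene nut [([0.58, -0.252, 0.098], 0.72)]
scene bar [([0.58, -0.252, 0.102], 0.95), ([0.504, 0.052, 0.016], 0.57)]
scene bottle [([0.585, -0.464, 0.093], 0.8), ([0.562, -0.26, 0.016], 0.39)]
scene timer [([0.504, 0.052, 0.018], 0.64), ([0.583, -0.253, 0.1], 0.56)]
scene tape [([0.428, -0.451, 0.036], 0.85)]
scene reagent [([0.619, 0.158, 0.065], 0.8)]
top stand [([0.584, -0.241, 0.022], 0.64)]
top rotor [([0.588, -0.219, 0.061], 0.8)]
top arm [([0.589, -0.214, 0.06], 0.81)]
top nut [([0.581, -0.235, 0.1], 0.66)]
top bar [([0.582, -0.236, 0.1], 0.6), ([0.591, -0.219, 0.062], 0.45)]
top bottle [([0.596, -0.458, 0.076], 0.83)]
top timer [([0.508, 0.062, 0.022], 0.78), ([0.582, -0.234, 0.099], 0.32)]
top tape [([0.435, -0.448, 0.048], 0.65)]
top reagent [([0.622, 0.169, 0.086], 0.56)]
1.0 [0.16655693 0.55039478 0.25032572] [1.52218863e-05 1.46390037e-01 9.89226947e-01 5.86340586e-05]
```

View pics/s0.png

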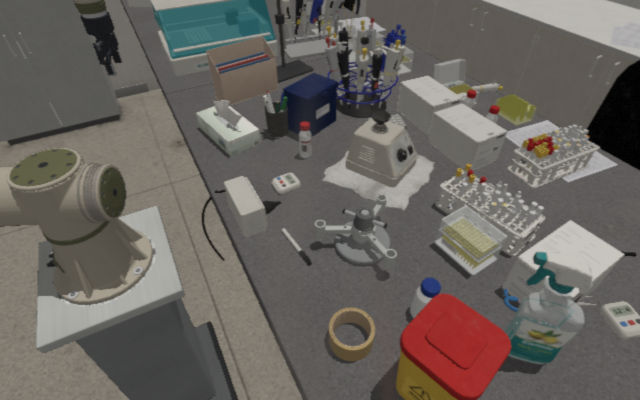

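View pics/t0.png

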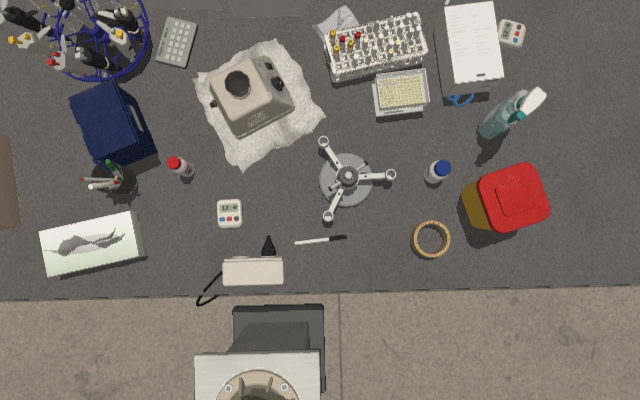

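```bash
cat > h.py <<'E'
import numpy as np,cv2
def cloud(c):
    z=c["z_map"].astype(float);K=c["intrinsics"];v,u=np.indices(z.shape)
    P=np.stack([(u-K[0,2])*z/K[0,0],(v-K[1,2])*z/K[1,1],z],-1)
    W=(P-c["t"])@c["R"]; W[z<=0]=np.nan
    return W
def circ(p):
    A=np.c_[2*p,np.ones(len(p))];s=np.linalg.lstsq(A,(p**2).sum(1),rcond=None)[0]
    return s[:2],np.sqrt(s[2]+s[0]**2+s[1]**2)
def topdown(W,c,lo,hi,R=.16):
    m=(W[...,2]>lo)&(W[...,2]<hi)&(np.hypot(W[...,0]-c[0],W[...,1]-c[1])<R)
    return W[m],m
E
python3 - <<'E'
import numpy as np,cv2
from h import *
d=np.load("d0.npz")
M=np.zeros((600,800,3),np.uint8)
for j,n in enumerate("st"):
    W=cloud({k:d[k+n] for k in("z_map","intrinsics","R","t")})
    print(n,"cam at",-d["R"+n].T@d["t"+n])
    p,m=topdown(W,(.585,-.24),.004,.2,.18)
    print(np.histogram(p[:,2],bins=np.arange(0,.14,.004))[0])
    # height-coloured map, 1mm/px, x up, y left
    im=np.zeros((400,400),np.uint8); o=np.argsort(p[:,2]);p=p[o]
    r=(200-(p[:,0]-.585)*1000).astype(int);q=(200-(p[:,1]+.24)*1000).astype(int)
    ok=(r>=0)&(r<400)&(q>=0)&(q<400);im[r[ok],q[ok]]=np.clip(p[ok,2]*2000,0,255)
    im=cv2.dilate(im,np.ones((3,3)));M[:400,j*400:j*400+400]=cv2.applyColorMap(im,cv2.COLORMAP_JET)
cv2.imwrite("pics/m0.png",M[:400])
E
```

```text
s cam at [ 0.20591562 -0.76432597  0.76050863]
[  0 182 170 160 839  81  27  41   3  25  46  57  78 115 140 328 205  64
  87  88  69  21  19  57  97  26  25  32 166  25   0   0   0   0]
t cam at [ 0.45290119 -0.16149653  1.27228473]
[   0 1281  173  294  810  398   26    1    3   33   68   20   21   20
   50  239  222   41   48  100   55   16    3   22   71   37    6   30
  153   69    3    0    0    0]
```

View pics/m0.png

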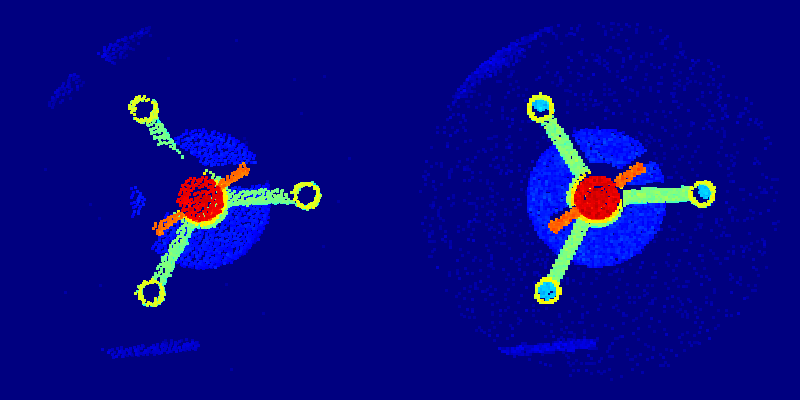

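The scene view shows the rotor and nut on the stand at about (363,230), with the tape at (352,335) and the bottle at (427,297). In the top view the stand is at (347,178), and neither arms nor bar have anything close by. The height maps from the two cameras agree. Next I fit the geometry.

```bash
cat >> h.py <<'E'
def measure(c,ctr=(.587,-.239)):
    """rotor/nut fit from one camera dict: centre, arm angle (mod 120), heights"""
    W=cloud(c);o={}
    p,_=topdown(W,ctr,.03,.2,.14);r=np.hypot(p[:,0]-ctr[0],p[:,1]-ctr[1]);a=np.arctan2(p[:,1]-ctr[1],p[:,0]-ctr[0])
    m=(r>38)if 0 else (r>.06)&(r<.09)&(p[:,2]>.03)&(p[:,2]<.069)
    o["arm120"]=np.degrees(np.angle(np.exp(3j*a[m]).sum())/3)%120
    t=m&(p[:,2]>.05);o["armtop"]=np.median(p[t,2])*1e3
    b=(r>.03)&(r<.054)&(p[:,2]>.0685);s=b
    o["bar180"]=np.degrees(np.angle(np.exp(2j*a[s]).sum())/2)%180;o["bartop"]=np.median(p[s,2])*1e3 if s.any() else 0;o["nb"]=int(s.sum())
    n=(r<.019)&(p[:,2]>.08);o["top"]=np.median(p[n,2])*1e3
    return {k:round(float(v),1) for k,v in o.items()}
def rows(pts):
    """pts: world (x,y,z,yaw_deg of tool x), tool down -> rows"""
    from workcell import env
    from scipy.spatial.transform import Rotation as Ro
    s=env.get_state();q=s["orientation"];R0=Ro.from_quat([q[1],q[2],q[3],q[0]])
    print("clock",s["clock"],"tcp",np.round(s["tcp_pos"],4),"j6",round(s["joint_pos"][5],2),"F",np.round(s["wrist_force"],1))
    print("yaw",np.degrees(np.arctan2(*R0.as_matrix()[[1,0],0])).round(1))
    for x,y,z,w in pts:
        T=Ro.from_euler("z",w,degrees=True)*Ro.from_euler("x",180,degrees=True)
        d=R0.inv().apply(np.array([x,y,z])-s["tcp_pos"])/.5; v=(R0.inv()*T).as_rotvec()/(2*np.pi)
        print("["+",".join(f"{k:.4f}".rstrip("0").rstrip(".") for k in [*d,*v])+"],")
C=np.array([.587,-.239])
def pol(r,th,z,yaw): return (C[0]+r*np.cos(np.radians(th)),C[1]+r*np.sin(np.radians(th)),z,yaw)
E
python3 - <<'E'
import numpy as np
from h import *
d=np.load("d0.npz")
for n in "st":
    c={k:d[k+n] for k in("z_map","intrinsics","R","t")};W=cloud(c)
    p,_=topdown(W,(.587,-.239),.109,.125,.03);print(n,"nut top",circ(p[:,:2]), p[:,:2].mean(0))
    p,_=topdown(W,(.587,-.239),.07,.085,.14)
    p=p[np.hypot(p[:,0]-.587,p[:,1]+.239)>.085]
    cc=[]
    for a in(32,-88,151):
        q=p[np.hypot(p[:,0]-.587-.106*np.cos(np.radians(a)),p[:,1]+.239-.106*np.sin(np.radians(a)))<.03]
        cc.append(circ(q[:,:2])[0]);
    cc=np.array(cc);m=cc.mean(0);print("rotor c",m,np.degrees(np.arctan2(*(cc-m).T[::-1])))
    print(measure(c))
W=(.4,.25,.25,130)
rows([W,W,W,(.45,.0,.25,90),pol(.075,213,.25,33)])
E
```

```text
s nut top (array([ 0.58597611, -0.24096564]), np.float64(0.016251811389843076)) [ 0.58535563 -0.2417891 ]
rotor c [ 0.58585862 -0.24051822] [ 32.17415974 -87.95288919 152.19824866]
{'arm120': 32.5, 'armtop': 61.9, 'bar180': 124.8, 'bartop': 97.3, 'nb': 84.0, 'top': 114.2}
t nut top (array([ 0.58760502, -0.23688493]), np.float64(0.01565113162811054)) [ 0.58727529 -0.23681608]
rotor c [ 0.58743616 -0.23674698] [ 32.16793935 -87.80716695 152.19274909]
{'arm120': 32.2, 'armtop': 63.2, 'bar180': 123.9, 'bartop': 98.5, 'nb': 89.0, 'top': 114.9}
clock 1.0 tcp [0.1666 0.5504 0.2503] j6 1.43 F [-0.2 -0.6  0. ]
yaw 163.2
[-0.6209,-0.4398,0.0006,0,-0,0.0921],
[-0.6209,-0.4398,0.0006,0,-0,0.0921],
[-0.6209,-0.4398,0.0006,0,-0,0.0921],
[-0.8614,-0.8894,0.0006,0,-0,0.2032],
[-1.1654,-1.3822,0.0005,0,-0,0.3616],
```

Request:
{"method": "carry_out", "body": {
  "increments": [
    [[-0.62, -0.44, 0, 0, 0, 0.092], [-0.62, -0.44, 0, 0, 0, 0.092], [-0.62, -0.44, 0, 0, 0, 0.092], [-0.62, -0.44, 0, 0, 0, 0.092], [-0.62, -0.44, 0, 0, 0, 0.092]]
  ],
  "jaw": 1,
  "squeeze": 40
}}

```text
clock: 1.62
tcp_pos: [0.3591, 0.3019, 0.2506]
orientation: [0.0, 0.422, 0.907, 0.0]
wrist_force: [0.5, 0.3, 0.2]
finger_gap: 0.0003
grip_force: 0.0
```

```bash
python3 - <<'E'
from h import *
rows([(.45,.0,.25,90),pol(.075,213,.25,33)])
E
```

```text
clock 1.625 tcp [0.3591 0.3019 0.2506] j6 1.4 F [0.5 0.3 0.2]
yaw 130.1
[-0.5792,-0.2494,0.001,0.0002,-0,0.1113],
[-1.1029,-0.4962,0.0008,0.0001,-0.0001,0.2696],
```

Request:
{"method": "carry_out", "body": {
  "increments": [
    [[-0.58, -0.25, 0, 0, 0, 0.11], [-0.58, -0.25, 0, 0, 0, 0.11], [-0.58, -0.25, 0, 0, 0, 0.11], [-0.58, -0.25, 0, 0, 0, 0.11], [-0.58, -0.25, 0, 0, 0, 0.11]]
  ]
}}

```text
clock: 2.25
tcp_pos: [0.4484, 0.0022, 0.2507]
orientation: [0.0, 0.705, 0.709, 0.001]
wrist_force: [1.6, 0.4, -0.6]
finger_gap: -0.0002
grip_force: 0.0
```

```bash
python3 - <<'E'
from h import *
rows([pol(.075,213,.2,33)])
E
```

```text
clock 2.25 tcp [0.4484 0.0022 0.2507] j6 1.39 F [ 1.6  0.4 -0.6]
yaw 90.4
[-0.565,0.1474,0.1015,0.0002,-0.0001,0.1594],
```

Request:
{"method": "carry_out", "body": {
  "increments": [
    [[-0.565, 0.147, 0.1, 0, 0, 0.16], [-0.565, 0.147, 0.1, 0, 0, 0.16], [-0.565, 0.147, 0.1, 0, 0, 0.16], [-0.565, 0.147, 0.1, 0, 0, 0.16], [-0.565, 0.147, 0.1, 0, 0, 0.16]]
  ]
}}

```text
clock: 2.88
tcp_pos: [0.5239, -0.2804, 0.1996]
orientation: [0.0, 0.95, 0.311, 0.0]
wrist_force: [-0.4, 0.7, -0.3]
finger_gap: 0.0003
grip_force: 0.0
```

```bash
sed -i 's/^C=.*/C=np.array([.5867,-.2387])/' h.py; python3 - <<'E'
from h import *
rows([pol(.075,213,.12,33),pol(.075,213,.07,33),pol(.075,225,.07,45)])
E
```

```text
clock 2.875 tcp [ 0.5239 -0.2804  0.1996] j6 1.88 F [-0.4  0.7 -0.3]
yaw 36.3
[0.0008,-0.0016,0.1592,0,-0,0.0091],
[0.0008,-0.0016,0.2592,0,-0,0.0091],
[0.0023,0.0297,0.2592,0,-0,-0.0242],
```

Request:
{"method": "carry_out", "body": {
  "increments": [
    [[0, 0, 0.16, 0, 0, 0], [0, 0, 0.27, 0, 0, 0], [0, 0, 0.27, 0, 0, 0], [0, 0, 0.27, 0, 0, 0]]
  ]
}}

```text
clock: 3.38
tcp_pos: [0.524, -0.2778, 0.0659]
orientation: [-0.0, 0.949, 0.315, -0.0]
wrist_force: [-0.4, 0.4, 0.7]
finger_gap: 0.0003
grip_force: 0.0
```

```bash
python3 - <<'E'
from h import *
rows([pol(.075,a,.064,a-180) for a in (222,231,240,248,256)])
E
```

```text
clock 3.375 tcp [ 0.524  -0.2778  0.0659] j6 1.88 F [-0.4  0.4  0.7]
yaw 36.7
[-0.0021,0.0262,0.0039,-0,-0,-0.0146],
[0.0019,0.0494,0.0039,-0,-0,-0.0396],
[0.0094,0.0717,0.0039,-0,-0,-0.0646],
[0.019,0.0903,0.0039,-0,-0,-0.0868],
[0.0311,0.1074,0.0039,-0,-0,-0.1091],
```

Request:
{"method": "carry_out", "body": {
  "increments": [
    [[-0.002, 0.026, 0.003, 0, 0, -0.015], [0.002, 0.049, 0.003, 0, 0, -0.04], [0.009, 0.072, 0.003, 0, 0, -0.065], [0.019, 0.09, 0.003, 0, 0, -0.087], [0.031, 0.107, 0.003, 0, 0, -0.109]]
  ]
}}

```text
clock: 4.0
tcp_pos: [0.5705, -0.3128, 0.0681]
orientation: [0.003, 0.787, 0.617, 0.001]
wrist_force: [-1.6, -0.5, 0.3]
finger_gap: 0.0001
grip_force: 0.5
```

```bash
python3 - <<'E'
from h import *
from workcell import env
print(measure(env.read_camera("top")))
rows([pol(.075,a,.064,a-180) for a in (259,264,269,274,279)])
E
```

```text
{'arm120': 33.5, 'armtop': 63.1, 'bar180': 124.8, 'bartop': 98.0, 'nb': 89.0, 'top': 114.7}
clock 4.05 tcp [ 0.5718 -0.3133  0.0681] j6 1.18 F [ 0.5 -1.7  0.9]
yaw 76.5
[0.0022,0.0007,0.0083,0.0011,0.0005,-0.007],
[0.0033,0.0137,0.0084,0.0011,0.0005,-0.0209],
[0.0056,0.0266,0.0085,0.0011,0.0006,-0.0348],
[0.009,0.0392,0.0085,0.0011,0.0006,-0.0486],
[0.0135,0.0515,0.0086,0.001,0.0007,-0.0625],
```

Request:
{"method": "carry_out", "body": {
  "increments": [
    [[0.002, 0.001, 0.008, 0, 0, -0.007], [0.003, 0.014, 0.008, 0, 0, -0.021], [0.006, 0.027, 0.008, 0, 0, -0.035], [0.009, 0.039, 0.008, 0, 0, -0.049], [0.013, 0.051, 0.008, 0, 0, -0.062]]
  ]
}}

```text
clock: 4.68
tcp_pos: [0.5956, -0.3119, 0.063]
orientation: [0.002, 0.654, 0.757, -0.0]
wrist_force: [-2.2, 0.6, 0.0]
finger_gap: 0.0001
grip_force: 0.7
```

```bash
python3 - <<'E'
from h import *
from workcell import env
print(measure(env.read_camera("top")))
rows([pol(.075,a,.064,a-180) for a in (283,288,293,298,303)])
E
```

```text
{'arm120': 54.4, 'armtop': 62.5, 'bar180': 121.5, 'bartop': 98.1, 'nb': 45.0, 'top': 115.2}
clock 4.725 tcp [ 0.5966 -0.3118  0.0631] j6 0.82 F [ 0.  -0.6 -0.2]
yaw 98.5
[-0.002,0.0139,-0.0018,0.0005,0.0005,-0.0125],
[-0.0004,0.0269,-0.0018,0.0005,0.0005,-0.0264],
[0.0023,0.0397,-0.0018,0.0005,0.0006,-0.0403],
[0.0061,0.0522,-0.0017,0.0005,0.0006,-0.0541],
[0.011,0.0643,-0.0017,0.0004,0.0006,-0.068],
```

Request:
{"method": "carry_out", "body": {
  "increments": [
    [[-0.002, 0.014, 0, 0, 0, -0.0125], [0, 0.027, 0, 0, 0, -0.026], [0.002, 0.04, 0, 0, 0, -0.04], [0.006, 0.052, 0, 0, 0, -0.054], [0.011, 0.064, 0, 0, 0, -0.068]]
  ]
}}

```text
clock: 5.35
tcp_pos: [0.6264, -0.3019, 0.0628]
orientation: [0.002, 0.479, 0.878, -0.0]
wrist_force: [-2.1, -0.7, -0.3]
finger_gap: 0.0001
grip_force: 0.7
```

```bash
python3 - <<'E'
from h import *
from workcell import env
print(measure(env.read_camera("top")))
rows([pol(.075,a,.064,a-180) for a in (307,312,317,322,327)])
E
```

```text
{'arm120': 78.6, 'armtop': 63.2, 'bar180': 80.4, 'bartop': 70.2, 'nb': 1.0, 'top': nan}
clock 5.4 tcp [ 0.6272 -0.3014  0.0627] j6 0.43 F [0.6 0.9 0.7]
yaw 123.0
[-0.0004,0.0108,-0.0025,0.0003,0.0006,-0.0112],
[0.0011,0.0238,-0.0025,0.0003,0.0006,-0.0251],
[0.0037,0.0367,-0.0025,0.0002,0.0006,-0.039],
[0.0075,0.0492,-0.0025,0.0002,0.0007,-0.0529],
[0.0123,0.0614,-0.0025,0.0002,0.0007,-0.0668],
  return _methods._mean(a, axis=axis, dtype=dtype,
  ret = ret.dtype.type(ret / rcount)
```

Request:
{"method": "carry_out", "body": {
  "increments": [
    [[0, 0.011, -0.002, 0, 0, -0.011], [0.001, 0.024, -0.002, 0, 0, -0.025], [0.004, 0.037, -0.002, 0, 0, -0.039], [0.0075, 0.049, -0.002, 0, 0, -0.053], [0.012, 0.061, -0.002, 0, 0, -0.067]]
  ]
}}

```text
clock: 6.02
tcp_pos: [0.6489, -0.2799, 0.0632]
orientation: [0.002, 0.285, 0.958, -0.0]
wrist_force: [-0.2, -0.6, -0.2]
finger_gap: 0.0001
grip_force: 0.0
```

```bash
python3 - 2>/dev/null <<'E'
from h import *
from workcell import env
print(measure(env.read_camera("top")),measure(env.read_camera("scene")))
rows([pol(.075,a,.064,a-180) for a in (331,336,341,346,351)])
E
```

```text
{'arm120': 0.0, 'armtop': nan, 'bar180': 0.0, 'bartop': 0.0, 'nb': 0.0, 'top': nan} {'arm120': 100.2, 'armtop': 56.3, 'bar180': 125.0, 'bartop': 99.1, 'nb': 138.0, 'top': 114.0}
clock 6.125 tcp [ 0.649  -0.2795  0.063 ] j6 0.06 F [ 0.1 -0.1  0.5]
yaw 146.8
[-0.0007,0.011,-0.002,0.0001,0.0005,-0.0117],
[0.0008,0.024,-0.002,0.0001,0.0005,-0.0256],
[0.0035,0.0368,-0.002,0,0.0005,-0.0395],
[0.0073,0.0493,-0.002,0,0.0005,-0.0534],
[0.0121,0.0615,-0.0021,-0,0.0005,-0.0672],
```

The scene camera shows the arm tops at 56 mm, so the rotor has dropped at about 100° (mod 120). Next I back off, rise, and go to the nut bar.

Request:
{"method": "carry_out", "body": {
  "increments": [
    [[0, -0.025, 0, 0, 0, 0], [0, -0.025, -0.1, 0, 0, 0], [0, -0.025, -0.21, 0, 0, 0], [0, -0.025, -0.21, 0, 0, 0]]
  ]
}}

```text
clock: 6.62
tcp_pos: [0.6431, -0.2929, 0.1728]
orientation: [0.006, 0.287, 0.958, -0.001]
wrist_force: [-0.5, 0.6, -0.1]
finger_gap: -0.0001
grip_force: 0.0
```

```bash
python3 - 2>/dev/null <<'E'
from h import *
from workcell import env
print(measure(env.read_camera("scene")))
rows([pol(.06,262,.165,82),pol(.043,262,.165,82)])
E
```

```text
{'arm120': 104.9, 'armtop': 55.6, 'bar180': 125.2, 'bartop': 97.6, 'nb': 84.0, 'top': 114.1}
clock 6.675 tcp [ 0.6419 -0.2921  0.1696] j6 0.04 F [ 0.3  0.  -1.1]
yaw 146.7
[0.0998,-0.0798,0.0085,0.0006,0.0009,0.1798],
[0.1143,-0.0491,0.0084,0.0006,0.0009,0.1798],
```

Request:
{"method": "carry_out", "body": {
  "increments": [
    [[0.1, -0.08, 0, 0, 0, 0.18], [0.1, -0.08, 0, 0, 0, 0.18], [0.114, -0.05, 0, 0, 0, 0.18], [0.114, -0.05, 0, 0, 0, 0.18], [0.114, -0.05, 0, 0, 0, 0.18]]
  ]
}}

```text
clock: 7.3
tcp_pos: [0.5783, -0.2797, 0.1642]
orientation: [-0.001, 0.69, 0.724, -0.0]
wrist_force: [-0.2, -0.8, -0.0]
finger_gap: 0.0001
grip_force: 0.0
```

Request:
{"method": "carry_out", "body": {
  "increments": [
    [[0, 0, 0.001, 0, 0, 0.02], [0, 0, 0.001, 0, 0, 0.02]]
  ]
}}

```text
clock: 7.55
tcp_pos: [0.5784, -0.2799, 0.1638]
orientation: [-0.001, 0.732, 0.682, -0.0]
wrist_force: [0.0, -0.1, 0.5]
finger_gap: -0.0
grip_force: 0.0
```

```bash
python3 - 2>/dev/null <<'E'
from h import *
from workcell import env
print(measure(env.read_camera("scene")))
rows([pol(.043,262,.085,82),pol(.043,270,.085,90),pol(.043,276,.085,96)])
E
```

```text
{'arm120': 104.8, 'armtop': 55.8, 'bar180': 89.4, 'bartop': 161.6, 'nb': 262.0, 'top': 114.4}
clock 7.6 tcp [ 0.5786 -0.2799  0.1641] j6 1.06 F [ 0.4 -0.3  0.7]
yaw 86.0
[-0.0026,0.0047,0.1582,-0.0003,-0.0001,0.0112],
[-0.0026,0.0167,0.1581,-0.0003,-0.0002,-0.011],
[-0.0015,0.0256,0.1581,-0.0003,-0.0002,-0.0277],
```

Request:
{"method": "carry_out", "body": {
  "increments": [
    [[-0.003, 0, 0.08, 0, 0, 0.01], [-0.003, 0, 0.158, 0, 0, 0.01], [-0.003, 0, 0.158, 0, 0, 0.01], [-0.003, 0, 0.158, 0, 0, 0.01]]
  ]
}}

```text
clock: 8.1
tcp_pos: [0.5797, -0.2817, 0.0872]
orientation: [0.0, 0.752, 0.659, 0.0]
wrist_force: [0.7, -0.9, -0.3]
finger_gap: -0.0001
grip_force: 0.0
```

```bash
sed -i 's/(p\[:,2\]>.0685)/(p[:,2]>.0685)\&(p[:,2]<.105)/' h.py; python3 - 2>/dev/null <<'E'
from h import *
from workcell import env
print(measure(env.read_camera("scene")))
rows([pol(.043,a,.085,a-180) for a in (270,277,284,291,298)])
E
```

```text
{'arm120': 105.0, 'armtop': 55.6, 'bar180': 89.1, 'bartop': 94.0, 'nb': 111.0, 'top': 113.3}
clock 8.15 tcp [ 0.5803 -0.282   0.0881] j6 1.13 F [-0.   0.2 -0.1]
yaw 82.4
[0.0024,0.0125,0.0061,0.0004,0.0002,-0.0211],
[0.0044,0.0228,0.0062,0.0003,0.0002,-0.0406],
[0.0076,0.0328,0.0062,0.0003,0.0002,-0.06],
[0.0121,0.0423,0.0062,0.0003,0.0002,-0.0794],
[0.0177,0.0512,0.0062,0.0003,0.0003,-0.0989],
```

Request:
{"method": "carry_out", "body": {
  "increments": [
    [[0.0024, 0.0125, 0.006, 0, 0, -0.021], [0.0044, 0.023, 0.006, 0, 0, -0.04], [0.0076, 0.033, 0.006, 0, 0, -0.06], [0.012, 0.042, 0.006, 0, 0, -0.079], [0.0177, 0.051, 0.006, 0, 0, -0.099]]
  ]
}}

```text
clock: 8.78
tcp_pos: [0.6069, -0.2768, 0.0857]
orientation: [0.002, 0.513, 0.858, -0.0]
wrist_force: [-0.2, -1.2, 0.0]
finger_gap: -0.0
grip_force: 0.4
```

```bash
cat >> h.py <<'E'
def nut(fa):
    """far bar end (away from finger angle fa) angle and top height; sleeve-rim height, both cameras"""
    from workcell import env
    for n in("scene","top"):
        W=cloud(env.read_camera(n));p,_=topdown(W,C,.06,.105,.06)
        r=np.hypot(*(p[:,:2]-C).T);a=np.arctan2(*(p[:,:2]-C).T[::-1])
        s=(r>.033)&(r<.054)&(np.cos(a-np.radians(fa))<-.1)
        q,_=topdown(W,C,.08,.118,.0205);rr=np.hypot(*(q[:,:2]-C).T);q=q[rr>.0165]
        print(n,"far end",int(s.sum()),np.degrees(np.angle(np.exp(1j*a[s]).sum())).round(1),(np.median(p[s,2])*1e3).round(1),"rim",len(q),np.percentile(q[:,2]*1e3,[20,50,80]).round(1) if len(q) else None)
E
python3 - 2>/dev/null <<'E'
from h import *
nut(298)
rows([pol(.043,a,.085,a-180) for a in (303,308,313,318,323)])
E
```

```text
scene far end 37 146.8 96.7 rim 69 [ 91.9 111.7 114.4]
top far end 0 0.0 nan rim 0 None
clock 8.875 tcp [ 0.6073 -0.2765  0.0855] j6 0.53 F [ 0.7 -0.8  0. ]
yaw 118.1
[0.0003,0.0066,0.0009,0.0003,0.0005,-0.0137],
[0.0013,0.014,0.0009,0.0003,0.0005,-0.0276],
[0.0029,0.0214,0.001,0.0002,0.0005,-0.0415],
[0.0052,0.0285,0.001,0.0002,0.0005,-0.0553],
[0.008,0.0354,0.001,0.0002,0.0005,-0.0692],
```

Request:
{"method": "carry_out", "body": {
  "increments": [
    [[0, 0.0066, 0.001, 0, 0, -0.014], [0.001, 0.014, 0.001, 0, 0, -0.028], [0.003, 0.021, 0.001, 0, 0, -0.042], [0.005, 0.0285, 0.001, 0, 0, -0.055], [0.008, 0.035, 0.001, 0, 0, -0.069]]
  ]
}}

```text
clock: 9.5
tcp_pos: [0.6204, -0.2649, 0.0846]
orientation: [0.002, 0.318, 0.948, -0.0]
wrist_force: [-0.1, -1.3, -0.2]
finger_gap: -0.0001
grip_force: 0.0
```

```bash
python3 - 2>/dev/null <<'E'
from h import *
nut(323)
rows([pol(.043,a,.085,a-180) for a in (327,331,335,339,343)])
E
```

```text
scene far end 36 177.8 94.0 rim 54 [111.6 112.6 114.1]
top far end 0 0.0 nan rim 0 None
clock 9.6 tcp [ 0.6202 -0.2644  0.0843] j6 0.13 F [ 0.7 -0.8 -0. ]
yaw 142.8
[-0.0012,0.0068,-0.0014,0.0001,0.0004,-0.0117],
[-0.0005,0.0127,-0.0014,0.0001,0.0004,-0.0228],
[0.0005,0.0186,-0.0014,0,0.0004,-0.034],
[0.002,0.0245,-0.0014,0,0.0004,-0.0451],
[0.0039,0.0302,-0.0014,0,0.0004,-0.0562],
```

Request:
{"method": "carry_out", "body": {
  "increments": [
    [[-0.001, 0.007, 0, 0, 0, -0.012], [0, 0.013, 0, 0, 0, -0.023], [0.0005, 0.0186, 0, 0, 0, -0.034], [0.002, 0.0245, 0, 0, 0, -0.045], [0.004, 0.03, 0, 0, 0, -0.056]]
  ]
}}

```text
clock: 10.22
tcp_pos: [0.6273, -0.252, 0.084]
orientation: [0.001, 0.148, 0.989, -0.001]
wrist_force: [-0.9, -1.6, 0.9]
finger_gap: -0.0001
grip_force: 0.7
```

```bash
python3 - 2>/dev/null <<'E'
from h import *
nut(341)
import cv2
from workcell import env
c=env.read_camera("scene");cv2.imwrite("pics/s1.png",cv2.resize(c["frame"][165:285,280:440],None,fx=5,fy=5,interpolation=cv2.INTER_CUBIC))
rows([pol(.043,a,.085,a-180) for a in (347,351,355,359,363)])
E
```

```text
scene far end 30 -166.0 88.9 rim 80 [102.3 104.2 105.8]
top far end 0 0.0 nan rim 0 None
clock 10.375 tcp [ 0.6273 -0.2515  0.0837] j6 -0.2 F [-0.  -1.   0.8]
yaw 162.8
[-0.0007,0.0068,-0.0026,-0.0001,0.0002,-0.0116],
[-0,0.0128,-0.0026,-0.0001,0.0002,-0.0227],
[0.0011,0.0187,-0.0026,-0.0001,0.0002,-0.0338],
[0.0025,0.0245,-0.0026,-0.0001,0.0002,-0.0449],
[0.0044,0.0302,-0.0026,-0.0001,0.0002,-0.056],
```

View pics/s1.png

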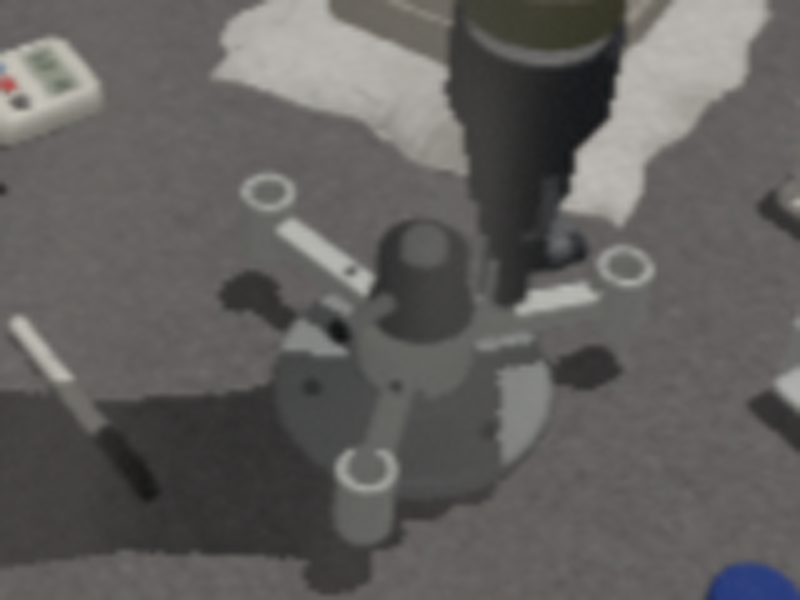

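The rim has gone from 113 to 104 mm, so the nut has dropped into the thread. In the crop the free bar end is at (340,325), about 190°. Next I lift over to the other side of the bar.

Request:
{"method": "carry_out", "body": {
  "increments": [
    [[0.005, -0.02, 0, 0, 0, 0], [0.005, -0.02, -0.1, 0, 0, 0], [0.005, -0.02, -0.18, 0, 0, 0], [0.005, -0.02, -0.18, 0, 0, 0]]
  ]
}}

```text
clock: 10.88
tcp_pos: [0.6233, -0.2617, 0.1773]
orientation: [0.004, 0.149, 0.989, -0.001]
wrist_force: [1.0, -0.8, 0.2]
finger_gap: -0.0001
grip_force: 0.0
```

```bash
python3 - 2>/dev/null <<'E'
from h import *
nut(250);nut(90)
rows([pol(.05,20,.175,190),pol(.045,46,.17,226),pol(.043,46,.085,226)])
E
```

```text
scene far end 33 6.6 88.8 rim 61 [103.8 104.8 105.6]
top far end 0 0.0 nan rim 0 None
scene far end 33 -164.8 88.5 rim 52 [103.7 104.7 105.5]
top far end 0 0.0 nan rim 0 None
clock 11.075 tcp [ 0.6206 -0.2597  0.1712] j6 -0.22 F [ 0.  -0.3 -0.6]
yaw 163.0
[-0.0027,0.0805,-0.0076,0.0002,-0.0004,-0.0751],
[0.0363,0.1005,0.0025,0.0003,-0.0003,-0.1751],
[0.0377,0.0968,0.1725,0.0003,-0.0003,-0.1751],
```

Request:
{"method": "carry_out", "body": {
  "increments": [
    [[0, 0.08, -0.002, 0, 0, -0.075], [0.036, 0.1, 0, 0, 0, -0.175], [0.038, 0.1, 0, 0, 0, -0.175], [0.038, 0.1, 0, 0, 0, -0.175], [0.038, 0.1, 0, 0, 0, -0.175]]
  ]
}}

```text
clock: 11.7
tcp_pos: [0.617, -0.206, 0.1709]
orientation: [-0.001, -0.318, 0.948, 0.001]
wrist_force: [0.0, -0.0, -0.3]
finger_gap: -0.0002
grip_force: 0.0
```

Request:
{"method": "carry_out", "body": {
  "increments": [
    [[0, 0, 0, 0, 0, -0.03], [0, 0, 0.08, 0, 0, -0.03], [0, 0, 0.17, 0, 0, -0.03], [0, 0, 0.17, 0, 0, -0.03]]
  ]
}}

```text
clock: 12.2
tcp_pos: [0.6139, -0.2046, 0.0823]
orientation: [-0.004, -0.403, 0.915, 0.004]
wrist_force: [-0.3, 0.2, -0.4]
finger_gap: 0.0
grip_force: 0.0
```

```bash
python3 - 2>/dev/null <<'E'
from h import *
rows([pol(.043,a,.084,a+180) for a in (40,32,24,16,8)])
E
```

```text
clock 12.2 tcp [ 0.6139 -0.2046  0.0823] j6 -1.27 F [-0.3  0.2 -0.4]
yaw -132.5
[0.0018,-0.0171,-0.0037,0.0017,-0.0006,0.0209],
[0.0042,-0.0289,-0.0038,0.0017,-0.0007,0.0431],
[0.0082,-0.0402,-0.0039,0.0016,-0.0009,0.0653],
[0.0137,-0.0508,-0.004,0.0016,-0.001,0.0875],
[0.0207,-0.0606,-0.0041,0.0015,-0.0011,0.1098],
```

Request:
{"method": "carry_out", "body": {
  "increments": [
    [[0.002, -0.017, -0.003, 0, 0, 0.021], [0.004, -0.029, -0.003, 0, 0, 0.043], [0.008, -0.04, -0.003, 0, 0, 0.065], [0.0137, -0.051, -0.003, 0, 0, 0.0875], [0.0207, -0.061, -0.003, 0, 0, 0.11]]
  ]
}}

```text
clock: 12.82
tcp_pos: [0.6341, -0.235, 0.0909]
orientation: [0.001, -0.067, 0.998, -0.0]
wrist_force: [0.5, -0.3, -0.3]
finger_gap: 0.0003
grip_force: 0.2
```

```bash
python3 - 2>/dev/null <<'E'
from h import *
nut(8)
rows([pol(.043,a,.084,a+180) for a in (3,-5,-13,-21,-29)])
E
```

```text
scene far end 37 168.3 86.9 rim 52 [101.9 102.9 104.2]
top far end 1 -130.6 61.2 rim 0 None
clock 12.925 tcp [ 0.6342 -0.2355  0.0907] j6 -0.61 F [-0.5 -0.4 -0. ]
yaw -172.1
[0.0092,-0.0005,0.0135,-0.0001,0.0002,0.0135],
[0.0111,-0.0124,0.0135,-0.0001,0.0002,0.0358],
[0.0146,-0.0239,0.0135,-0.0001,0.0002,0.058],
[0.0196,-0.0348,0.0135,-0.0001,0.0002,0.0802],
[0.0261,-0.0448,0.0135,-0.0001,0.0003,0.1024],
```

Request:
{"method": "carry_out", "body": {
  "increments": [
    [[0.009, 0, 0.013, 0, 0, 0.0135], [0.011, -0.0125, 0.013, 0, 0, 0.036], [0.0146, -0.024, 0.013, 0, 0, 0.058], [0.02, -0.035, 0.013, 0, 0, 0.08], [0.026, -0.045, 0.013, 0, 0, 0.1]]
  ]
}}

```text
clock: 13.55
tcp_pos: [0.624, -0.2588, 0.0838]
orientation: [0.0, 0.243, 0.97, 0.0]
wrist_force: [0.1, 0.2, 0.1]
finger_gap: -0.0
grip_force: 0.3
```

```bash
python3 - 2>/dev/null <<'E'
from h import *
nut(-29)
rows([pol(.043,a,.083,a+180) for a in (-34,-42,-50,-58,-66)])
E
```

```text
scene far end 35 130.5 85.2 rim 44 [100.1 101.2 101.9]
top far end 0 0.0 nan rim 0 None
clock 13.65 tcp [ 0.6239 -0.2593  0.0837] j6 -0.02 F [0.6 0.2 0.4]
yaw 152.0
[-0.0006,-0.0075,0.0015,0,0.0001,0.0167],
[0.0015,-0.0193,0.0015,0,0.0001,0.0389],
[0.0052,-0.0308,0.0015,0,0.0001,0.0612],
[0.0105,-0.0415,0.0015,0,0.0001,0.0834],
[0.0172,-0.0515,0.0015,0,0.0001,0.1056],
```

Request:
{"method": "carry_out", "body": {
  "increments": [
    [[-0.0006, -0.0075, 0.001, 0, 0, 0.017], [0.0015, -0.019, 0.001, 0, 0, 0.039], [0.005, -0.031, 0.001, 0, 0, 0.061], [0.0105, -0.0415, 0.001, 0, 0, 0.083], [0.017, -0.0515, 0.001, 0, 0, 0.106]]
  ]
}}

```text
clock: 14.28
tcp_pos: [0.6045, -0.2774, 0.0829]
orientation: [0.0, 0.546, 0.838, 0.0]
wrist_force: [0.9, -0.2, -0.8]
finger_gap: -0.0
grip_force: 0.3
```

```bash
python3 - 2>/dev/null <<'E'
from h import *
nut(-66)
rows([pol(.043,a,.083,a+180) for a in (-71,-79,-87,-95,-103)])
E
```

```text
scene far end 31 91.5 83.3 rim 24 [98.1 99.2 99.9]
top far end 0 0.0 nan rim 0 None
clock 14.375 tcp [ 0.604  -0.2776  0.0829] j6 0.6 F [ 0.7 -0.5  0.3]
yaw 113.9
[-0.0005,-0.0074,-0.0002,0,0,0.0137],
[0.0013,-0.0193,-0.0002,0,0,0.036],
[0.0048,-0.0308,-0.0002,0,0,0.0582],
[0.0099,-0.0416,-0.0002,0,0,0.0804],
[0.0164,-0.0517,-0.0002,0,0,0.1026],
```

Request:
{"method": "carry_out", "body": {
  "increments": [
    [[-0.0005, -0.0075, 0, 0, 0, 0.014], [0.001, -0.019, 0, 0, 0, 0.036], [0.005, -0.031, 0, 0, 0, 0.058], [0.01, -0.0415, 0, 0, 0, 0.08], [0.0165, -0.0515, 0, 0, 0, 0.103]]
  ]
}}

```text
clock: 15.0
tcp_pos: [0.5776, -0.2803, 0.0827]
orientation: [0.0, 0.784, 0.621, 0.0]
wrist_force: [0.2, -0.4, -0.8]
finger_gap: 0.0002
grip_force: 0.3
```

```bash
python3 - 2>/dev/null <<'E'
from h import *
nut(-103)
rows([pol(.043,a,.081,a+180) for a in (-108,-115,-122,-129,-136)])
E
```

```text
scene far end 0 0.0 nan rim 8 [96.7 97.3 98.8]
top far end 42 57.8 81.4 rim 12 [96.2 98.  99.7]
clock 15.1 tcp [ 0.5771 -0.28    0.0827] j6 1.22 F [-0.4  0.2  0.4]
yaw 77.0
[-0.0008,-0.0074,0.0034,-0,-0,0.0138],
[0.0007,-0.0178,0.0034,-0,-0,0.0332],
[0.0035,-0.0279,0.0034,-0,-0,0.0526],
[0.0075,-0.0376,0.0034,-0,-0,0.0721],
[0.0127,-0.0468,0.0034,-0,-0,0.0915],
```

Request:
{"method": "carry_out", "body": {
  "increments": [
    [[-0.001, -0.0075, 0.002, 0, 0, 0.014], [0.0007, -0.018, 0.002, 0, 0, 0.033], [0.0035, -0.028, 0.002, 0, 0, 0.053], [0.0075, -0.0375, 0.002, 0, 0, 0.072], [0.0127, -0.047, 0.002, 0, 0, 0.0915]]
  ]
}}

```text
clock: 15.72
tcp_pos: [0.5563, -0.2688, 0.0816]
orientation: [0.0, 0.927, 0.374, 0.0]
wrist_force: [0.6, -0.3, -0.6]
finger_gap: 0.0001
grip_force: 0.3
```

```bash
python3 - 2>/dev/null <<'E'
from h import *
nut(-136)
rows([pol(.043,a,.081,a+180) for a in (-140,-145,-150,-155,-160)])
E
```

```text
scene far end 0 0.0 nan rim 5 [94.7 94.9 95.1]
top far end 42 29.2 80.3 rim 15 [95.  96.9 98. ]
clock 15.825 tcp [ 0.556  -0.2684  0.0816] j6 1.79 F [0.5 0.4 0.3]
yaw 44.1
[-0.0004,-0.0061,0.0012,0,-0,0.0113],
[0.0005,-0.0135,0.0012,0,-0,0.0252],
[0.002,-0.0209,0.0012,0,-0,0.0391],
[0.0041,-0.0281,0.0012,0,-0,0.053],
[0.0069,-0.035,0.0012,0,-0,0.0669],
```

Request:
{"method": "carry_out", "body": {
  "increments": [
    [[0, -0.006, 0.001, 0, 0, 0.011], [0.0005, -0.0135, 0.001, 0, 0, 0.025], [0.002, -0.021, 0.001, 0, 0, 0.039], [0.004, -0.028, 0.001, 0, 0, 0.053], [0.007, -0.035, 0.001, 0, 0, 0.067]]
  ]
}}

```text
clock: 16.45
tcp_pos: [0.547, -0.2543, 0.0814]
orientation: [0.001, 0.985, 0.172, 0.0]
wrist_force: [-0.8, -0.6, 0.3]
finger_gap: 0.0001
grip_force: 0.7
```

```bash
python3 - 2>/dev/null <<'E'
from h import *
nut(-160)
rows([pol(.043,a,.081,a+180) for a in (-165,-170,-175)])
E
```

```text
scene far end 27 -7.4 78.7 rim 2 [96.8 96.9 97. ]
top far end 3 97.1 60.8 rim 0 None
clock 16.55 tcp [ 0.5469 -0.2539  0.0813] j6 2.23 F [-0.1 -0.8  1.5]
yaw 20.0
[-0.0005,-0.0088,0.0006,0.0002,-0.0001,0.0138],
[0.0005,-0.0163,0.0006,0.0002,-0.0001,0.0276],
[0.0021,-0.0236,0.0006,0.0002,-0.0001,0.0415],
```

Request:
{"method": "carry_out", "body": {
  "increments": [
    [[0, -0.009, 0.001, 0, 0, 0.014], [0.0005, -0.016, 0.001, 0, 0, 0.028], [0.002, -0.0235, 0.001, 0, 0, 0.0415], [0.002, -0.0235, 0.001, 0, 0, 0.0415]]
  ]
}}

```text
clock: 17.05
tcp_pos: [0.5437, -0.2425, 0.0806]
orientation: [0.0, 0.999, 0.044, 0.0]
wrist_force: [-0.8, -0.6, 1.1]
finger_gap: -0.0003
grip_force: 0.3
```

```bash
python3 - 2>/dev/null <<'E'
from h import *
nut(-175)
rows([pol(.043,a,.081,a+180) for a in (-180,-186,)])
E
```

```text
scene far end 35 -24.4 78.6 rim 13 [94.9 95.7 96.6]
top far end 0 0.0 nan rim 0 None
clock 17.15 tcp [ 0.5435 -0.2425  0.0804] j6 2.5 F [ 0.  -1.4  0.1]
yaw 4.9
[0.001,-0.0075,-0.0013,0,-0,0.0137],
[0.0022,-0.0164,-0.0013,0,-0,0.0304],
```

Request:
{"method": "carry_out", "body": {
  "increments": [
    [[0.001, -0.0075, 0, 0, 0, 0.014], [0.002, -0.0165, 0, 0, 0, 0.03], [0.002, -0.0165, 0, 0, 0, 0.03]]
  ]
}}

```text
clock: 17.52
tcp_pos: [0.5434, -0.2348, 0.0804]
orientation: [0.001, 0.999, -0.052, -0.0]
wrist_force: [-2.0, -3.1, 1.7]
finger_gap: -0.0002
grip_force: 2.2
```

```bash
python3 - 2>/dev/null <<'E'
from h import *
from workcell import env
nut(-186)
print(measure(env.read_camera("scene")))
rows([pol(.043,a,.081,-8) for a in (-191,-196,-201)])
E
```

```text
scene far end 38 -34.5 78.9 rim 31 [87.  94.8 95.5]
top far end 0 0.0 nan rim 0 None
{'arm120': 104.1, 'armtop': 55.3, 'bar180': 167.3, 'bartop': 79.0, 'nb': 93.0, 'top': 107.7}
clock 17.675 tcp [ 0.5434 -0.2347  0.0803] j6 2.7 F [-3.2 -3.7  1.3]
yaw -6.0
[0.0013,-0.0085,-0.0013,0.0001,0,0.0056],
[0.0023,-0.0159,-0.0013,0.0001,0,0.0056],
[0.0039,-0.0233,-0.0013,0.0001,0,0.0056],
```

Request:
{"method": "carry_out", "body": {
  "increments": [
    [[0.001, -0.0085, 0, 0, 0, 0.004], [0.002, -0.016, 0, 0, 0, 0.004], [0.002, -0.016, 0, 0, 0, 0.004]]
  ]
}}

```text
clock: 18.05
tcp_pos: [0.5456, -0.229, 0.0806]
orientation: [0.003, 0.998, -0.066, 0.0]
wrist_force: [-2.7, -10.8, -0.3]
finger_gap: -0.0001
grip_force: 5.2
```

```bash
python3 - 2>/dev/null <<'E'
from h import *
nut(-186)
rows([])
E
```

```text
scene far end 37 -40.6 78.4 rim 39 [85.9 94.  95.4]
top far end 0 0.0 nan rim 0 None
clock 18.15 tcp [ 0.5455 -0.229   0.0806] j6 2.74 F [ -3.  -10.7  -0.1]
yaw -7.6
```

The force is now 11 N and rising, with the rim at about 95 mm, so the nut is home. I back off and check.

Request:
{"method": "carry_out", "body": {
  "increments": [
    [[-0.01, 0.02, 0, 0, 0, 0], [-0.02, 0.03, 0, 0, 0, 0], [-0.02, 0.03, -0.12, 0, 0, 0], [-0.02, 0.03, -0.24, 0, 0, 0], [-0.02, 0.03, -0.3, 0, 0, 0]]
  ]
}}

```text
clock: 18.77
tcp_pos: [0.5343, -0.2398, 0.2339]
orientation: [0.0, 0.998, -0.065, 0.002]
wrist_force: [-0.4, -0.3, -0.6]
finger_gap: 0.0003
grip_force: 0.0
```

Request:
{"method": "carry_out", "body": {
  "increments": [
    [[-0.1, 0, -0.05, 0, 0, 0], [-0.2, 0, -0.05, 0, 0, 0], [-0.3, 0, -0.05, 0, 0, 0], [-0.3, 0, -0.05, 0, 0, 0], [-0.3, 0, -0.05, 0, 0, 0]]
  ]
}}

```text
clock: 19.4
tcp_pos: [0.3851, -0.2201, 0.2556]
orientation: [0.0, 0.998, -0.066, 0.001]
wrist_force: [0.7, 0.5, 1.1]
finger_gap: -0.0
grip_force: 0.0
```

```bash
python3 - 2>/dev/null <<'E'
from h import *
from workcell import env
nut(-130);nut(50)
print(measure(env.read_camera("scene")),measure(env.read_camera("top")))
print([env.find_in("top",n)[0]["position"].__repr__() for n in("bottle","timer","tape","reagent") if env.find_in("top",n)])
rows([])
import cv2
c=env.read_camera("scene");cv2.imwrite("pics/s2.png",cv2.resize(c["frame"][165:285,280:440],None,fx=5,fy=5,interpolation=cv2.INTER_CUBIC))
E
```

```text
scene far end 1 -33.3 78.8 rim 69 [90.7 94.6 95.9]
top far end 35 -9.3 78.3 rim 69 [92.8 95.1 97. ]
scene far end 20 148.7 77.2 rim 64 [92.  94.8 95.9]
top far end 3 -138.2 60.4 rim 73 [93.2 95.5 97.3]
{'arm120': 104.7, 'armtop': 55.6, 'bar180': 142.0, 'bartop': 78.1, 'nb': 84.0, 'top': 98.2} {'arm120': 104.9, 'armtop': 56.5, 'bar180': 142.6, 'bartop': 79.4, 'nb': 86.0, 'top': 96.9}
['[0.5971, -0.4588, 0.0794]', '[0.5072, 0.0593, 0.021]', '[0.4252, -0.4522, 0.0515]', '[0.6257, 0.162, 0.0824]']
clock 20.1 tcp [ 0.3849 -0.22    0.2552] j6 2.57 F [-0.1  0.8 -0. ]
yaw -7.5
```

View pics/s2.png

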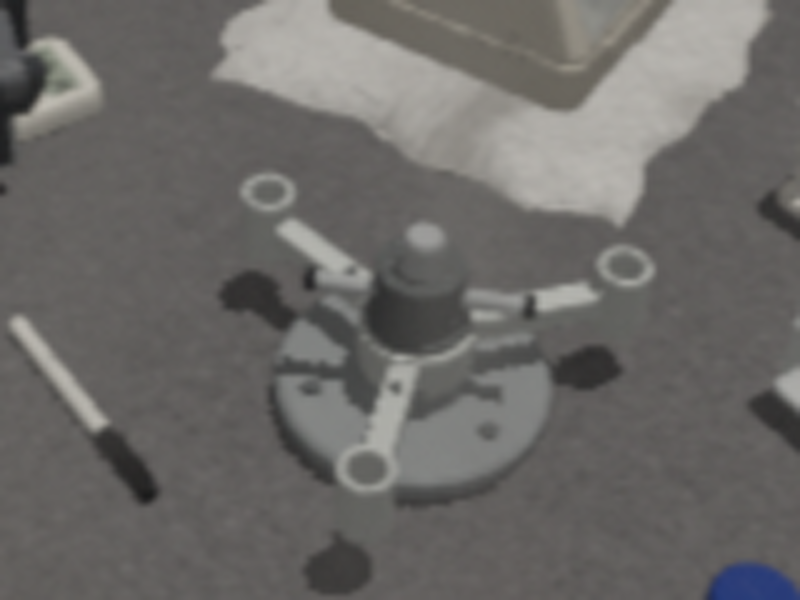

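The nut (415,310) sits on the rotor hub, its bar level and just above the arms. Bar top fell from 98 to 79 mm (77 to 58 mm for the nut's origin), rotor arm top from 63 to 56 mm, and the bystanders are within about 1 cm of their first readings, which is network noise.

```bash
python3 -c "
from workcell import env
print(env.hand_in())"
```

```text
the job is handed in; nothing more can be done
None
```

The job is handed in at about 20 s on the robot clock: the rotor dropped over the dogs, the nut dropped into its thread and was screwed home (about 58 mm by camera), and the bystanders stayed in place; the hand-in returned no verdict.

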